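# Release the ratchet clamp and open the butter dish

### The job

The glued lid of the glass butter dish has set under its ratchet clamp. Flip the clamp's red direction lever from tighten to loosen, swing the ratchet handle well back (clockwise seen from above) to feel that it now free-wheels without turning the blue hold-down arm, then work the handle to and fro until the arm has swung well clear of the lid, without pushing the arm itself. Then lift the lid open, without letting it slam, until it rests on its stop, let go, and leave the lever on loosen and the egg cooker, measuring cups and honey dipper where they are.

Things in the scene. Friction and masses are not known exactly. Their poses are not given: they have to be found in the camera images.
- pivot (a point): On the clamp's upright pivot axis, 100 mm above the shelf; arm, ratchet handle and wheel turn on it. Its axes are those of the fixed oak board (170 x 310 x 12 mm): with the board unturned x points away from the robot, y left, z up. The glass dish (100 mm in x, 150 mm in y) is centred 120 mm to the -y side.
- knob_mid (a point): Middle of the upright wooden knob (22 mm diameter, spins freely on its pin) at the end of the ratchet handle, 105 mm from the pivot axis, 140 mm above the shelf; the knob runs from 110 to 160 mm height, the handle's bar under it tops out at 109 mm.
- lever_tip (a point): Top of the red direction lever, a paddle 16 mm wide (along the handle), 6 mm thick, on the handle 30 mm from the pivot axis; it tips across the handle about a pin 108 mm above the shelf, tip 50 mm from the pin (153 mm high). Housing at its foot: 112 mm high. It leans 0.45 rad to the side it drives to. Push it anticlockwise (towards the robot), 3 to 8 N, to a hard stop to loosen.
- dir_lever (a joint): Direction lever, rad: 0 = leaning clockwise (tighten), 0.9 = leaning anticlockwise (loosen), each at its stop; from 0.65 it counts as on loosen. Stays where left; with a pawl sitting on a tooth it may halt at about 0.75 and go home on the first working stroke. Starts at tighten.
- handle (a joint): Ratchet handle, rad, anticlockwise from above positive, 0 = along the board's +y; stops at -0.55 and 0.55; starts at 0.35 to 0.55. Lever on loosen: anticlockwise strokes turn the arm (about 7 N at the knob), clockwise clicks freely (1 to 4 N). Lever on tighten: clockwise soon blocks, the arm being nearly tight. 16 teeth (0.39 rad): up to a tooth is lost before it bites.
- clamp (a joint): Turn of the hold-down arm, rad: near 0 = across the lid (tight, stop at 0), grows anticlockwise as the clamp is loosened, stop at 1.5. From about 1.0 it no longer covers the lid; well clear is 1.1 or more. Stiff (0.7 N m), stays where left. Takes two or three strokes of the handle.
- hold_arm: The blue hold-down arm, 16 mm wide, 8 mm thick, its top 80 mm above the shelf, reaching 70 mm from the pivot axis. The origin lies on the pivot axis at shelf height; the arm points along the origin's -y. It must only be turned by the handle, not pushed.
- holder_tip (a point): Outer end of the blue hold-down arm, 76 mm above the shelf.
- lid_bar (a point): Middle of the lid's lifting bar: round, 12 mm diameter, 84 mm long, parallel to the hinge, 64 mm above the shelf when shut, on two 5 mm side rods 80 mm apart; 36 mm open gap between bar and lid edge. 146 mm from the hinge axis, on the robot's side.
- lid_hinge (a point): Middle of the lid's hinge axis, along the board's y at the far side of the dish, 60 mm above the shelf (the shut bar's centre is 4 mm higher). Lid: glass plate 104 x 154 x 8 mm; with its bar 0.22 to 0.37 kg; it falls shut if let go before it is past upright.
- lid (a joint): Opening of the lid, rad: 0 = shut, 1.75 = leaning back on its stop, where it stays by its own weight.
- egg_cooker: Bystander: cream egg cooker with clear dome and chrome press button, 160 mm diameter, 153 mm tall, origin at the centre of its underside.
- measuring_cups: Bystander: nest of four steel measuring cups, 84 mm diameter, 51 mm tall, with thin handles to 75 mm from the centre; origin at the centre of its underside.
- honey_dipper: Bystander: wooden honey dipper on a white ceramic rest 170 x 50 mm, 42 mm tall, beyond the dish; origin at the centre of its underside, long side along its x.

How it is judged (in metres and radians):
On the way, in this order (a step that is already met when the one before it is completed fails the run):
1. the direction lever is flipped to loosen (0.65 or more) while the arm still lies on the lid (under 0.5) (value of joint dir_lever above 0.65 rad and value of joint clamp below 0.5 rad), for 0.1 s.
2. the handle has free-wheeled clockwise to below -0.1 while the arm stayed (under 0.5) (all of step 1 and value of joint handle below -0.1 rad), for 0.05 s.
3. the arm has been ratcheted clear of the lid (1.1 or more), the lid still shut (value of joint clamp above 1.1 rad and value of joint lid below 0.1 rad), for 0.1 s.
At the end, for the whole second after the job is handed in: The lid rests open on its stop (1.65 rad or more of 1.75) and is still, the hold-down arm is turned clear (1.1 rad or more) and the direction lever is still on loosen (0.65 or more) (value of joint lid above 1.65 rad and velocity of joint lid between -0.1 and 0.1 rad/s and value of joint clamp above 1.1 rad and value of joint dir_lever above 0.65 rad); the robot touches nothing.
It fails at once if the hold-down arm is pushed directly (over 3 N) (contact force between the fingers and hold_arm above 3 N).
It fails at once if the lid slams, open or shut (over 3 rad/s) (velocity of joint lid above 3 rad/s or velocity of joint lid below -3 rad/s).
It fails at once if the egg cooker is shifted by more than 30 mm (distance of egg_cooker from where it was at the start of the episode above 0.03 m).
It fails at once if the measuring cups are shifted by more than 30 mm (distance of measuring_cups from where it was at the start of the episode above 0.03 m).
It fails at once if the honey dipper is shifted by more than 30 mm (distance of honey_dipper from where it was at the start of the episode above 0.03 m).
It also fails if it takes over 72 s, if anything falls off the work surface, if the arm or the gripper's body presses on something with over 40 N, if the wrist force passes 120 N, or if a joint passes its speed limit or range.

### The arm

A 6-joint arm with a two-finger parallel gripper is mounted at the origin on the work surface. World frame = base frame: x ahead of the robot, y to its left, z up, the work surface at z = 0. Lengths are in mm, angles in rad, forces in N, time in s.
With the tool pointing down it reaches from about 400 to 925 mm from the base axis. Payload 12.5 kg.
Tool frame: the origin (TCP) lies where the fingers leave the gripper's body, on its centre line; the fingertips stand 78 mm ahead of it and the grasp point (between the pads) lies 59 mm ahead of it; z points along the fingers, y is the direction in which the jaws open and shut (so a half turn about z gives the same grasp; the last joint's range is limited). The gripper opens to 95 mm and grips with 3 to 60 N. Pads are 20 mm wide; open, the fingers measure 119 mm over their backs; the gripper's body (75 mm by 180 mm) begins 59 mm behind the grasp point.
Start: joints at [1.005, 0.491, 1.559, -0, 1.092, -0.106], TCP at [277.339, 560.108, 292.261] pointing down, gripper open.
Joint ranges: [-3.1, 3.1], [-0.84, 2.19], [0.05, 2.79], [-1.13, 4.28], [0.06, 2.93], [-2.69, 2.69]. Speed limits (rad/s): [2.22, 2.22, 2.79, 3.14, 3.14, 3.14].

### API

Orientations are given as [roll, pitch, yaw] about the fixed x, y, z axes, in that order (R = Rz(yaw) Ry(pitch) Rx(roll)).
In Python, from cell import env, viewer, ticket, search_frame gives the robot as it stands.
- The arm moves only by the shell command python3 -m inch 'ROWS'. ROWS is a JSON object of lists of equal length, an entry for each row: "hand": the opening, from 0 (shut) to 1 (fully open); "delta_pos": the shift along the tool's x, y, z in cm, a list of three; "turn": the turn about the tool's z in rad. A call has 1 to 20 rows; each row shifts and turns the commanded pose from where the row before left it, along the tool's axes as they then stand; what a row does not reach is not made up. A row lasts 1/10 s, in which the tool goes at most 50 mm and 8.59 degrees, less where a joint would pass 70% of its speed; a pose out of reach is approached as far as the arm can. A call is refused whole if a number of a shift passes 5 or a number of a turn 0.15, either way. A call with a gripper value outside its range is refused whole. The fingers move at their own pace and stop on an object; the grip force is fixed at half the most. Time passes only in rows, so rows that do not move let the fingers close. It gives the time, the measured TCP pose, the force and the opening at its end, in the units of the state.
- env.state(): the state, without advancing time (a new reading comes with each control period).
- viewer.read_camera(name): name is "scene" or "top" or "wrist"; returns (picture, depth): 420x560x3 uint8, blue, green, red; 420x560 float32, mm along the optical axis (not along the pixel's ray), 0 where there is no reading.
- viewer.get_calibration(name): a dict with "fx", "fy", "cx", "cy" (pixels), "T" (4x4, takes a point from camera to world coordinates). Camera axes: x right, y down, z forward; pixel columns grow to the right and rows downward; lengths in mm; the calibration is good to about 2 mm. A picture is of the moment at which its call begins: read the wrist's pose just before it. get_calibration takes no time and is no camera call; for the wrist camera it gives the pose at the moment of the call.
- ticket.job_done(): hands the job in, once; it reports no verdict.
Trained networks look in the newest picture that a camera, given by its name, has taken for a name from the list of things; names that differ only in an ending like _2 or _b are one class to them, and where a whole thing is asked for, a point or a joint stands for the part that bears it (a point fixed in the world has none). Each returns a list of dicts, best first, with "p" (0 to 1); they miss things now and then, are a little off and sometimes report something else, mostly with a low value. They report only what shows in the picture. A call takes as long as a camera call.
- search_frame(camera, label): "centre" ([column, row] in pixels, amid what is visible of it).
The state is a dict: "t": time; "joints": joint angles; "qvel": joint speeds; "tau": joint torques, N m; "eef_pos": TCP position; "tcp_rot": TCP orientation; "ft_force": force on the tool from outside, world axes, zero at the start; "moment": the same for the moment, N m; "opening": opening from 0.0 (shut) to 1.0 (fully open).
Only numpy, scipy, OpenCV 4.12 (cv2) and the standard library are available. Lean on these libraries where they do the work, as an engineer would, in place of code of your own. Each camera call takes 0.05 s, during which the arm holds its last target.

## Working session

There is one attempt and no reset: what is moved stays moved. The work goes in short steps, Python scripts to look and compute and a shell command to move; the robot and the scene stay as the last step left them, time stands still between calls to the robot, and variables do not carry over. Pictures are saved under pics/ and viewed, and the job is handed in when it is done.

```bash
ls; mkdir -p pics; python3 - <<'E'
from cell import env, viewer, search_frame
import cv2, numpy as np
s=env.state(); print(s['t'],s['eef_pos'],s['tcp_rot'],s['opening'])
for n in ['scene','top']:
    p,d=viewer.read_camera(n); cv2.imwrite(f'pics/{n}0.png',p); np.save(f'pics/{n}0.npy',d)
    c=viewer.get_calibration(n); 
    for l in ['pivot','knob_mid','lever_tip','holder_tip','lid_bar','lid_hinge','hold_arm','egg_cooker','measuring_cups','honey_dipper']:
        T=np.array(c['T']); out=[]
        for r in search_frame(n,l)[:2]:
            u,v=r['centre']; z=d[int(round(v)),int(round(u))]
            P=T@[(u-c['cx'])/c['fx']*z,(v-c['cy'])/c['fy']*z,z,1]
            out.append((round(r['p'],2),round(u),round(v),P[:3].round()))
        print(n,l,out)
print(env.state()['t'])
E
```

```text
pics
0.0 [277.25403884 559.96242556 291.65844171] [-3.14047456e+00 -1.00262709e-04  2.68181819e+00] 0.999081439665889
scene pivot []
scene knob_mid [(0.89, 274, 175, array([542.,  89., 114.]))]
scene lever_tip [(0.61, 276, 168, array([530., 116., 108.]))]
scene holder_tip [(0.64, 263, 197, array([547.,  41.,  86.]))]
scene lid_bar [(0.6, 239, 228, array([549., -50.,  67.])), (0.28, 337, 142, array([571., 333.,  50.]))]
scene lid_hinge [(0.6, 254, 225, array([570., -25.,  67.]))]
scene hold_arm [(0.57, 265, 197, array([553.,  41.,  89.]))]
scene egg_cooker [(0.85, 194, 321, array([ 648., -285.,  132.]))]
scene measuring_cups [(0.83, 337, 140, array([552., 369.,  19.])), (0.65, 255, 226, array([574., -26.,  68.]))]
scene honey_dipper [(0.85, 311, 275, array([730., -27.,  12.])), (0.55, 239, 223, array([540., -41.,  66.]))]
top pivot [(0.58, 283, 236, array([538.,  16.,  66.]))]
top knob_mid [(0.88, 256, 236, array([534.,  87., 114.])), (0.47, 281, 229, array([556.,  24.,  78.]))]
top lever_tip []
top holder_tip [(0.38, 281, 229, array([556.,  23.,  78.])), (0.25, 248, 237, array([531., 108., 122.]))]
top lid_bar [(0.77, 306, 237, array([538., -43.,  65.])), (0.27, 296, 173, array([723., -16.,  11.]))]
top lid_hinge []
top hold_arm [(0.54, 279, 231, array([553.,  28.,  77.]))]
top egg_cooker [(0.57, 385, 211, array([ 603., -237.,  137.]))]
top measuring_cups [(0.71, 161, 225, array([569., 362.,  -2.]))]
top honey_dipper [(0.97, 296, 170, array([731., -18.,  10.])), (0.47, 253, 239, array([526.,  95., 107.]))]
1.1
```

View pictures.

```bash
python3 - <<'E'
import cv2
a=cv2.imread('pics/top0.png'); b=cv2.imread('pics/scene0.png')
cv2.imwrite('pics/t1.png',cv2.resize(a[150:310,220:420],(800,640))[:600]); cv2.imwrite('pics/s1.png',cv2.resize(b[120:300,180:380],(660,594),interpolation=cv2.INTER_CUBIC))
E
```

```text
(no output)
```

View pics/t1.png

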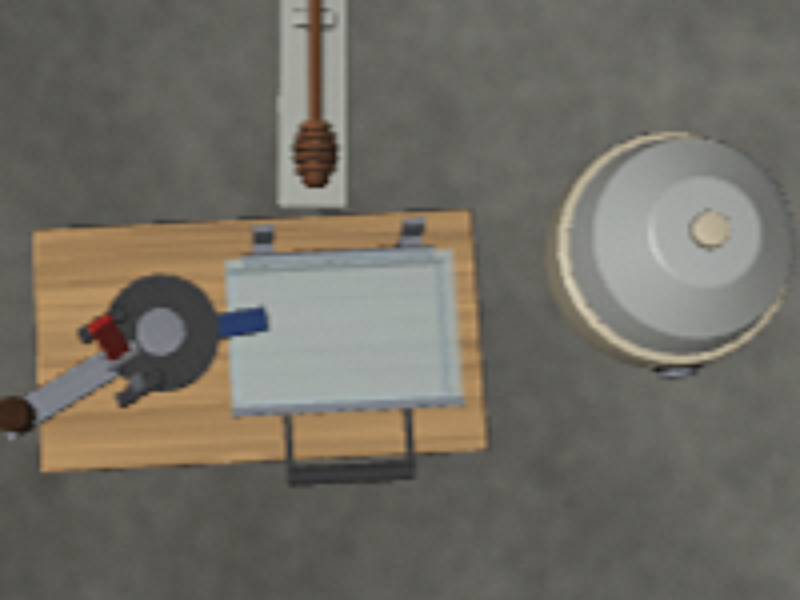

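View pics/s1.png

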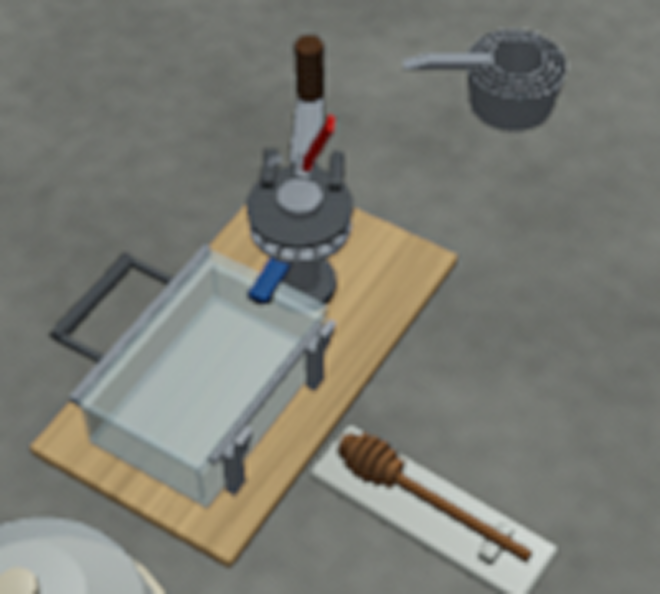

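View pics/scene0.png

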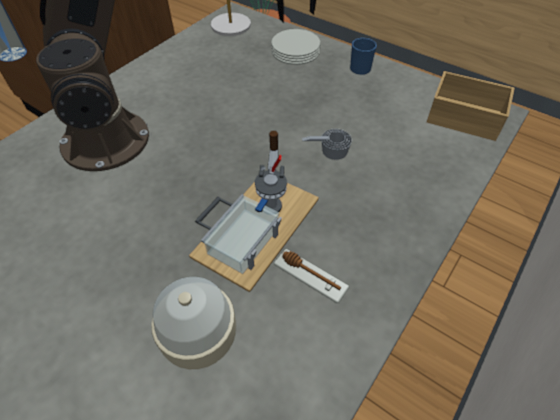

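View pics/top0.png

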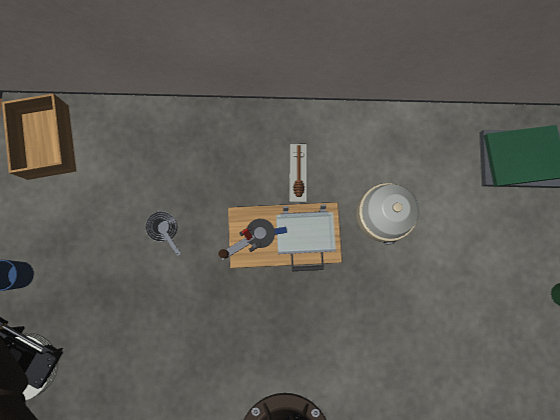

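```bash
cat > h.py <<'E'
import numpy as np
def ray(c,u,v,z):
    T=np.array(c['T']); d=T[:3,:3]@[(u-c['cx'])/c['fx'],(v-c['cy'])/c['fy'],1]; o=T[:3,3]
    return o+d*(z-o[2])/d[2]
E
python3 - <<'E'
from cell import viewer
from h import *
c=viewer.get_calibration('top'); print(c['fx'],c['T'])
pts={'b_fl':(33,230,12),'b_fr':(470,210,12),'b_nr':(487,448,12),'b_nl':(40,470,12),'hub':(160,331,112),'knobtop':(15,413,160),'levertop':(100,322,153),'holder':(268,319,80),'barL':(290,474,66),'barR':(413,470,66),'bar':(351,472,66)}
P={k:ray(c,220+(u-1.5)/4,150+(v-1.5)/4,z) for k,(u,v,z) in pts.items()}
for k in P: print(k,P[k].round(1))
print('centre board',sum(P[k] for k in P if k[0:2]=='b_')/4)
d=P['b_fl']-P['b_fr']; e=P['b_nl']-P['b_nr']; print(np.linalg.norm(d),np.linalg.norm(e),np.arctan2(-d[0],d[1]),np.arctan2(-e[0],e[1]))
d=P['b_fl']-P['b_nl']; print(np.linalg.norm(d),np.arctan2(d[1],d[0])); d=P['b_fr']-P['b_nr']; print(np.linalg.norm(d),np.arctan2(d[1],d[0]))
d=P['knobtop']-P['hub'];print(np.linalg.norm(d[:2]),np.arctan2(-d[0],d[1]))
d=P['holder']-P['hub'];print(np.linalg.norm(d[:2]),np.arctan2(d[0],-d[1]))
E
```

```text
442.29772902022665 [[ 2.22639476e-02 -9.90037450e-01  1.39032960e-01  4.50345007e+02]
 [-9.99741269e-01 -2.26955255e-02 -1.51930138e-03  3.98773111e+01]
 [ 4.65959134e-03 -1.38963162e-01 -9.90286589e-01  1.24227088e+03]
 [ 0.00000000e+00  0.00000000e+00  0.00000000e+00  1.00000000e+00]]
b_fl [621.4 172.9  12. ]
b_fr [ 642.6 -133.9   12. ]
b_nr [ 476.5 -146.2   12. ]
b_nl [454.6 161.8  12. ]
hub [544.1  78.4 112. ]
knobtop [488.1 163.6 160. ]
levertop [545.4 114.2 153. ]
holder [556.3   8.6  80. ]
barL [455.5  -8.2  66. ]
barR [459.9 -89.2  66. ]
bar [457.7 -48.4  66. ]
centre board [548.77155589  13.64290401  12.        ]
307.5699504517141 308.81262101624924 0.0691682130138853 0.07108945898708285
167.1284512303034 0.06619125141852233
166.53607046978746 0.07363912946341777
101.9474260324413 0.5811391590173084
70.8806077950048 0.17276503689289982
```

```bash
python3 -m inch '{"hand":[0,0,0,0,0,0,0,0,0,0,0,0,0,0,0,0,0,0,0],"delta_pos":[[0,0,0],[0,0,0],[0,0,0],[0,0,0],[-3.5,0,0],[-3.5,0,0],[-3.5,0,0],[-3.5,0,0],[-3.5,0,0],[-3.5,0,0],[-3.5,0,0],[-3.5,0,0],[-3.5,0,0],[-3.5,0,0],[-3.5,0,0],[-3.5,0,0],[-3.5,0,0],[-3.5,0,0],[-2.9,0.5,0]],"turn":[0.1325,0.1325,0.1325,0.1325,0,0,0,0,0,0,0,0,0,0,0,0,0,0,0]}'
```

```text
t: 3.0
eef_pos: [567.0, 127.3, 292.4]
tcp_rot: [3.141, 0.0, 2.151]
ft_force: [0.0, -0.1, 0.7]
opening: 0.004
```

```bash
python3 - <<'E'
from cell import env, viewer, search_frame
import cv2, numpy as np
from h import *
p,d=viewer.read_camera('wrist'); c=viewer.get_calibration('wrist'); cv2.imwrite('pics/w1.png',p)
for l,z in [('knob_mid',140),('lever_tip',150)]:
    for r in search_frame('wrist',l)[:2]:
        u,v=r['centre']; print(l,round(r['p'],2),round(u),round(v),ray(c,u,v,z).round(1),d[int(v),int(u)])
m=(p[...,2]>110)&(p[...,1]<60)&(p[...,0]<60)
v,u=np.nonzero(m&(d>0)); print(len(u))
T=np.array(c['T']);z=d[v,u]; P=(T@np.stack([(u-c['cx'])/c['fx']*z,(v-c['cy'])/c['fy']*z,z,1+0*z]))[:3].T
top=P[P[:,2]>146]; print(P.max(0),P.min(0)); print(len(top),top.mean(0),top.min(0),top.max(0))
E
```

```text
knob_mid 0.96 216 207 [530.2 109.2 140. ] 276.79254
lever_tip 0.73 225 211 [536.1 113.3 150. ] 257.5489
608
[552.74235151 118.6435217  157.19417206] [526.70596311  95.02357377 113.48445229]
291 [545.37228794 111.52764687 153.38799278] [538.34128817 102.63351096 146.04478473] [552.74235151 118.6435217  157.19417206]
```

View pics/w1.png

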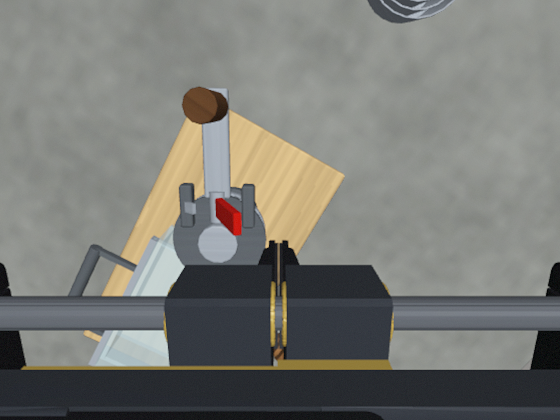

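```bash
python3 -m inch '{"hand":[0,0,0,0,0,0,0,0,0,0,0],"delta_pos":[[0,0,3],[0,0,3],[0,0,2.3],[0,0,0],[0,-0.8,0],[0,-0.8,0],[0,-0.6,0],[0,-0.6,0],[0,-0.4,0],[0,-0.3,0],[0,0,0]],"turn":[0,0,0,0,0,0,0,0,0,0,0]}'
```

```text
t: 4.25
eef_pos: [536.8, 109.5, 209.3]
tcp_rot: [-3.141, -0.0, 2.152]
ft_force: [1.4, 0.9, 1.0]
opening: 0.003
```

```bash
python3 -m inch '{"hand":[0,0,0,0],"delta_pos":[[0,-0.3,0],[0,-0.3,0],[0,-0.2,0],[0,0,0]],"turn":[0,0,0,0]}'; python3 - <<'E'
from cell import viewer
import cv2
p,d=viewer.read_camera('wrist'); cv2.imwrite('pics/w2.png',p)
E
```

```text
t: 4.65
eef_pos: [530.2, 105.2, 209.1]
tcp_rot: [-3.141, -0.0, 2.152]
ft_force: [1.9, -0.5, 1.4]
opening: 0.007
```

View pics/w2.png

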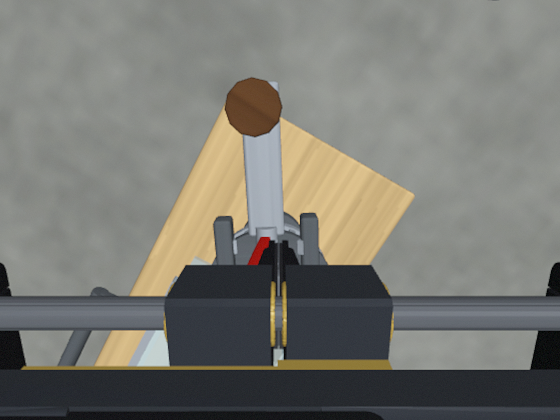

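```bash
python3 -m inch '{"hand":[0,0,0],"delta_pos":[[0,-0.2,0],[0,-0.2,0],[0,0,0]],"turn":[0,0,0]}'
```

```text
t: 5.0
eef_pos: [526.9, 103.2, 209.1]
tcp_rot: [-3.141, -0.0, 2.152]
ft_force: [2.4, 1.2, -2.6]
opening: 0.005
```

```bash
python3 -m inch '{"hand":[0,0,0],"delta_pos":[[0,-0.2,0],[0,-0.2,0],[0,0,0]],"turn":[0,0,0]}'
```

```text
t: 5.3
eef_pos: [523.8, 101.1, 209.3]
tcp_rot: [3.141, 0.0, 2.152]
ft_force: [4.8, 2.2, -0.9]
opening: 0.001
```

```bash
python3 - <<'E'
from cell import viewer
import cv2
p,d=viewer.read_camera('wrist'); q,_=viewer.read_camera('scene')
cv2.imwrite('pics/w3.png',cv2.hconcat([cv2.resize(p[50:290,130:430],(400,320)),cv2.resize(q[110:230,200:350],(400,320),interpolation=cv2.INTER_CUBIC)]))
E
```

```text
(no output)
```

View pics/w3.png

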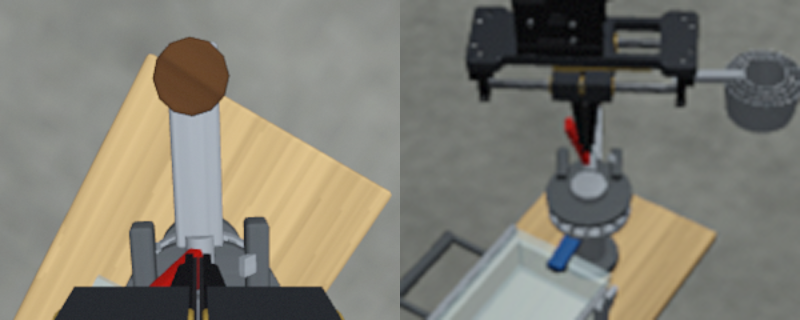

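```bash
python3 -m inch '{"hand":[0,0,0],"delta_pos":[[0,-0.2,0],[0,-0.1,0],[0,0,0]],"turn":[0,0,0]}'
```

```text
t: 5.7
eef_pos: [521.5, 99.5, 209.4]
tcp_rot: [3.14, 0.0, 2.152]
ft_force: [4.6, 2.3, -0.4]
opening: 0.004
```

```bash
python3 -m inch '{"hand":[0,0,0],"delta_pos":[[0,-0.2,0],[0,-0.1,0],[0,0,0]],"turn":[0,0,0]}';python3 -m inch '{"hand":[0,0],"delta_pos":[[0,-0.2,0],[0,0,0]],"turn":[0,0]}'; python3 - <<'E'
from cell import viewer
import cv2
p,d=viewer.read_camera('wrist'); q,_=viewer.read_camera('scene')
cv2.imwrite('pics/w4.png',cv2.hconcat([cv2.resize(p[50:290,130:430],(400,320)),cv2.resize(q[110:230,200:350],(400,320),interpolation=cv2.INTER_CUBIC)]))
E
```

```text
t: 6.0
eef_pos: [520.6, 98.6, 210.0]
tcp_rot: [3.135, 0.002, 2.151]
ft_force: [12.2, 10.8, -1.7]
opening: 0.002
t: 6.2
eef_pos: [520.0, 98.0, 210.4]
tcp_rot: [3.132, 0.003, 2.151]
ft_force: [17.1, 15.0, -3.8]
opening: 0.008
```

View pics/w4.png

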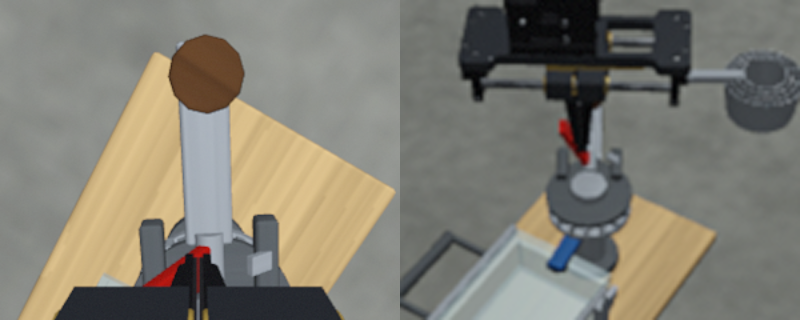

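```bash
python3 -m inch '{"hand":[0,0,0,0,0.65,0.65],"delta_pos":[[0,1.5,0],[0,1.5,0],[0,0,-3],[0,0,-3],[0,0,-2],[0,0,0]],"turn":[0,0,0,0,0,0]}'; python3 - <<'E'
from cell import viewer
from h import *
import cv2
p,d=viewer.read_camera('wrist'); c=viewer.get_calibration('wrist'); q,_=viewer.read_camera('top')
cv2.imwrite('pics/w5.png',p)
cv2.imwrite('pics/t5.png',cv2.resize(q[190:280,210:350],(800,514),interpolation=cv2.INTER_CUBIC))
m=((p[...,2].astype(int)-p[...,0])>35)&(p[...,1]<90)&(d>0)
v,u=np.nonzero(m); T=np.array(c['T']);z=d[v,u]; P=(T@np.stack([(u-c['cx'])/c['fx']*z,(v-c['cy'])/c['fy']*z,z,1+0*z]))[:3].T
k=(P[:,2]>154)&(P[:,2]<168); print(k.sum(),P[k].mean(0),P[k].min(0),P[k].max(0),u[k].mean(),v[k].mean())
E
```

```text
t: 6.9
eef_pos: [542.1, 113.1, 291.5]
tcp_rot: [3.139, 0.001, 2.152]
ft_force: [-0.4, 0.2, -1.2]
opening: 0.121
1021 [482.37407333 161.27008189 158.10460794] [471.45081002  83.25149522 154.01270171] [513.05886172 173.0415127  160.60639995] 237.4319294809011 110.41821743388834
```

View pics/w5.png

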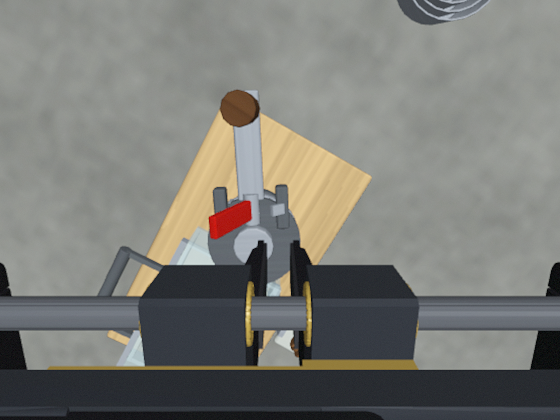

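View pics/t5.png

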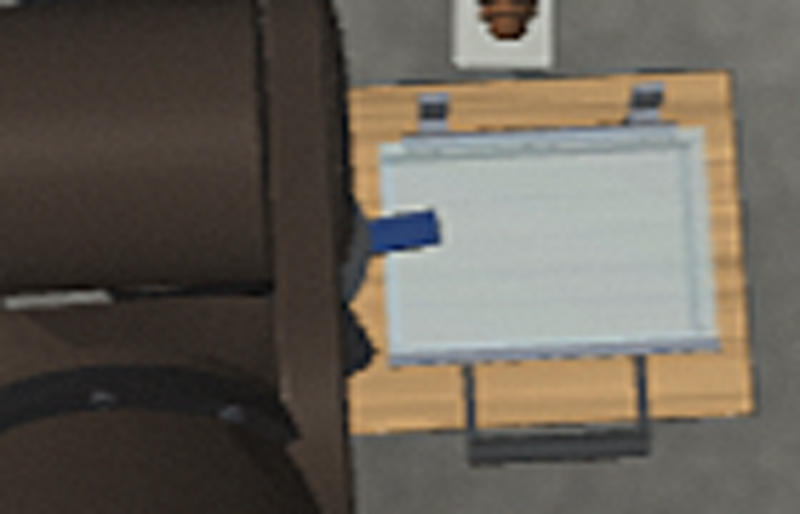

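```bash
python3 -m inch '{"hand":[0.65,0.65,0.65,0.65,0.65,0.65,0.65,0.65,0.65],"delta_pos":[[2.5,-0.8,0],[2.5,-0.8,0],[2.4,-0.7,0],[0,0,0],[0,0,2.5],[0,0,2.5],[0,0,2.5],[0,0,1.85],[0,0,0]],"turn":[0,0,0,-0.04,0,0,0,0,0]}'
python3 -m inch '{"hand":[0.28,0.28,0.28,0.28],"delta_pos":[[0,0,0],[0,0,0],[0,0,0],[0,0,0]],"turn":[0,0,0,0]}'
```

```text
t: 7.9
eef_pos: [480.8, 162.0, 192.7]
tcp_rot: [-3.136, -0.003, 2.192]
ft_force: [0.0, -0.6, -0.2]
opening: 0.65
t: 8.3
eef_pos: [482.4, 162.4, 196.4]
tcp_rot: [3.141, 0.0, 2.192]
ft_force: [-0.2, 0.1, 0.1]
opening: 0.372
```

```bash
python3 - <<'E'
from cell import viewer
import cv2
p,d=viewer.read_camera('wrist'); q,_=viewer.read_camera('scene')
cv2.imwrite('pics/w6.png',cv2.hconcat([cv2.resize(p[50:420,30:530],(400,320)),cv2.resize(q[110:230,200:350],(400,320),interpolation=cv2.INTER_CUBIC)]))
E
```

```text
(no output)
```

View pics/w6.png

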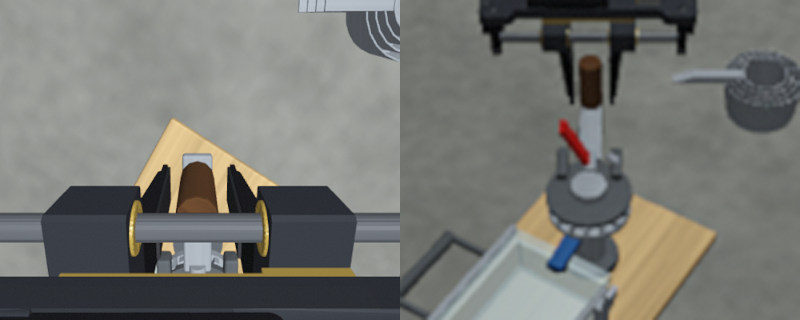

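```bash
python3 -m inch '{"hand":[0.28,0.28,0.28,0.28,0.28,0.28,0.28,0.28,0.28,0.28,0.28,0.28,0.28],"delta_pos":[[0,0,0],[0,0,0],[-0.05,1.05,0],[-0.05,1.05,0],[-0.05,1.05,0],[-0.05,1.05,0],[-0.05,1.05,0],[-0.05,1.05,0],[-0.05,1.05,0],[-0.05,1.05,0],[-0.05,1.05,0],[-0.05,1.05,0],[0,0,0]],"turn":[0,0,0.1,0.1,0.1,0.1,0.1,0.1,0.1,0.1,0.1,0.1,0]}'
python3 - <<'E'
from cell import viewer
import cv2
p,d=viewer.read_camera('wrist'); q,_=viewer.read_camera('scene')
cv2.imwrite('pics/w7.png',cv2.hconcat([cv2.resize(p[50:420,30:530],(400,320)),cv2.resize(q[110:230,200:350],(400,320),interpolation=cv2.INTER_CUBIC)]))
E
```

```text
t: 9.7
eef_pos: [583.1, 174.4, 195.6]
tcp_rot: [3.141, -0.0, 1.19]
ft_force: [-0.7, -0.3, 0.6]
opening: 0.276
```

View pics/w7.png

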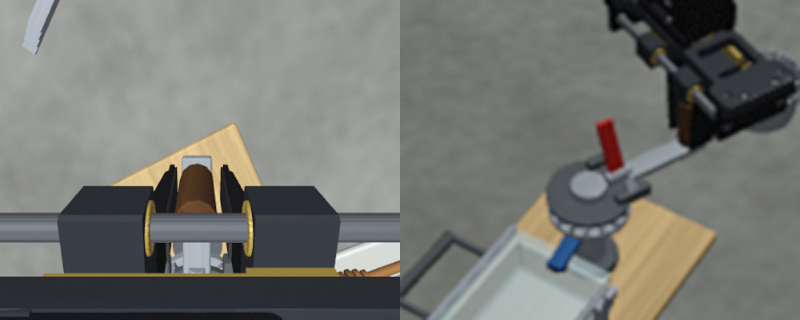

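```bash
python3 -m inch '{"hand":[0.28,0.28,0.28,0.28,0.28,0.28,0.28,0.28,0.28,0.28,0.28],"delta_pos":[[-0.05,-1.05,0],[-0.05,-1.05,0],[-0.05,-1.05,0],[-0.05,-1.05,0],[-0.05,-1.05,0],[-0.05,-1.05,0],[-0.05,-1.05,0],[-0.05,-1.05,0],[-0.05,-1.05,0],[-0.05,-1.05,0],[0,0,0]],"turn":[-0.1,-0.1,-0.1,-0.1,-0.1,-0.1,-0.1,-0.1,-0.1,-0.1,0]}'
python3 - <<'E'
from cell import viewer
import cv2
p,d=viewer.read_camera('wrist'); q,_=viewer.read_camera('scene')
cv2.imwrite('pics/w8.png',cv2.hconcat([cv2.resize(p[50:420,30:530],(400,320)),cv2.resize(q[110:230,200:350],(400,320),interpolation=cv2.INTER_CUBIC)]))
E
```

```text
t: 10.9
eef_pos: [481.8, 163.0, 195.9]
tcp_rot: [3.14, 0.0, 2.196]
ft_force: [4.4, 3.1, -4.3]
opening: 0.278
```

View pics/w8.png

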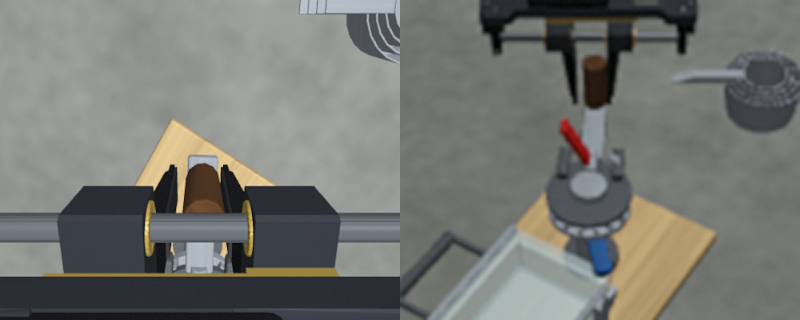

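```bash
python3 -m inch '{"hand":[0.28,0.28,0.28,0.28,0.28,0.28,0.28,0.28,0.28,0.28,0.28],"delta_pos":[[-0.05,1.05,0],[-0.05,1.05,0],[-0.05,1.05,0],[-0.05,1.05,0],[-0.05,1.05,0],[-0.05,1.05,0],[-0.05,1.05,0],[-0.05,1.05,0],[-0.05,1.05,0],[-0.05,1.05,0],[0,0,0]],"turn":[0.1,0.1,0.1,0.1,0.1,0.1,0.1,0.1,0.1,0.1,0]}'
python3 -m inch '{"hand":[0.28,0.28,0.28,0.28,0.28,0.28,0.28,0.28,0.28,0.28,0.28],"delta_pos":[[-0.05,-1.05,0],[-0.05,-1.05,0],[-0.05,-1.05,0],[-0.05,-1.05,0],[-0.05,-1.05,0],[-0.05,-1.05,0],[-0.05,-1.05,0],[-0.05,-1.05,0],[-0.05,-1.05,0],[-0.05,-1.05,0],[0,0,0]],"turn":[-0.1,-0.1,-0.1,-0.1,-0.1,-0.1,-0.1,-0.1,-0.1,-0.1,0]}'
python3 - <<'E'
from cell import viewer
import cv2
p,d=viewer.read_camera('wrist'); q,_=viewer.read_camera('scene')
cv2.imwrite('pics/w9.png',cv2.hconcat([cv2.resize(p[50:420,30:530],(400,320)),cv2.resize(q[110:230,200:350],(400,320),interpolation=cv2.INTER_CUBIC)]))
E
```

```text
t: 12.1
eef_pos: [582.7, 175.1, 195.7]
tcp_rot: [3.142, 0.0, 1.19]
ft_force: [-0.8, 0.5, -0.2]
opening: 0.282
t: 13.2
eef_pos: [482.0, 163.7, 195.9]
tcp_rot: [3.139, 0.001, 2.199]
ft_force: [6.5, 5.4, -6.8]
opening: 0.279
```

View pics/w9.png

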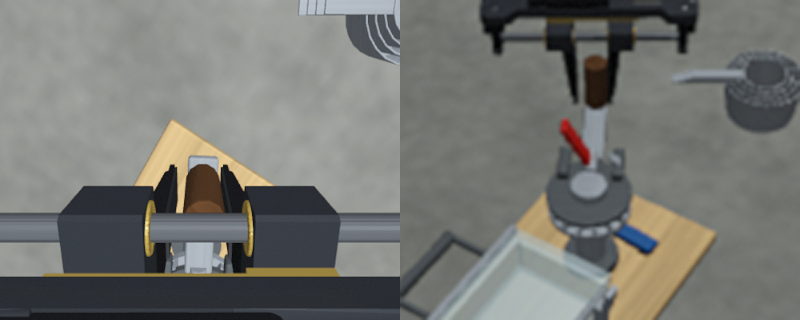

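```bash
python3 -m inch '{"hand":[0.6,0.6,0.6,0.6,0.6,0.6,0.6,0.45,0.45,0.45,0.45,0.45,0.45,0.45,0.45,0.45,0.45],"delta_pos":[[0,0.3,0],[0,0,0],[0,0,0],[0,0,0],[0,0,-3.5],[0,0,-3.5],[0,0,-2.5],[0,0,0],[0,0,0],[0,0,0],[0,0,0],[-3.5,-0.65,0],[-3.5,-0.65,0],[-3.5,-0.65,0],[-3.5,-0.65,0],[-3.5,-0.65,0],[-3.5,-0.65,0]],"turn":[0,0,0,0,0,0,0,0.138,0.138,0.138,0.138,0,0,0,0,0,0]}'
python3 - <<'E'
from cell import viewer,env
from h import *
import cv2
c=viewer.get_calibration('scene')
q,d=viewer.read_camera('scene')
cv2.imwrite('pics/s10.png',cv2.resize(q[130:290,180:380],(750,600),interpolation=cv2.INTER_CUBIC))
w,d=viewer.read_camera('wrist'); cv2.imwrite('pics/w10.png',w)
print(env.state()['eef_pos'],env.state()['tcp_rot'])
E
```

```text
t: 15.0
eef_pos: [459.5, -48.5, 290.8]
tcp_rot: [-3.142, -0.0, 1.64]
ft_force: [0.6, 0.8, 1.1]
opening: 0.454
[459.64144465 -49.97056676 290.72888881] [-3.14141727e+00  3.59902069e-04  1.63700553e+00]
```

View pics/s10.png

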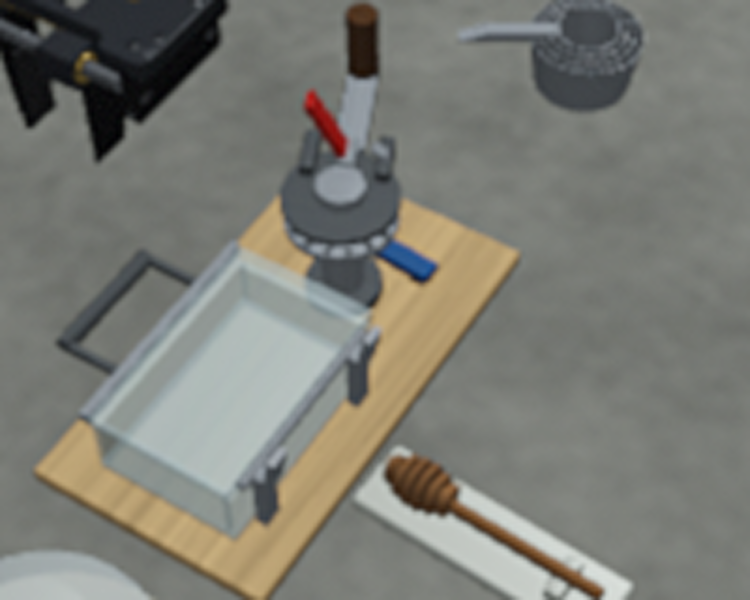

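View pics/w10.png

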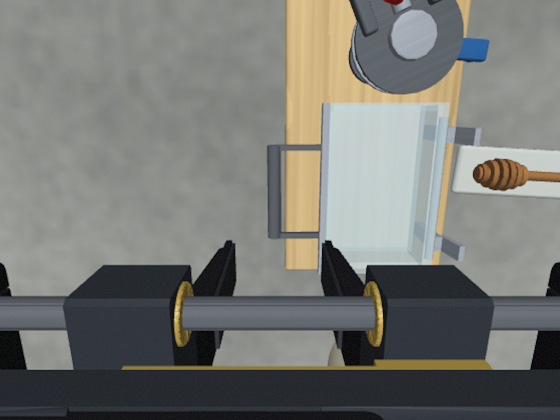

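```bash
python3 - <<'E'
from cell import viewer
from h import *
c=viewer.get_calibration('wrist')
for n,u,v,z in [('bar',273.5,192,64),('barT',273.5,149,64),('barB',273.5,237,64),('hub',414,35,112),('armtip',487,49,78),('hingeU',475,138,60),('hingeL',458,248,60)]: print(n,ray(c,u,v,z).round(1))
E
```

```text
bar [456.2 -47.   64. ]
barT [453.8  -9.   64. ]
barB [458.8 -89.4  64. ]
hub [544.7  78.9 112. ]
armtip [613.8  79.7  78. ]
hingeU [628.1  11.5  60. ]
hingeL [633.  -90.4  60. ]
```

```bash
python3 -m inch '{"hand":[0.4,0.4,0.4,0.4,0.4,0.4,0.4],"delta_pos":[[0.2,-0.2,0],[0,0,3],[0,0,3],[0,0,3],[0,0,3],[0,0,2.5],[0,0,0]],"turn":[0,0,0,0,0,0,0]}'
python3 -m inch '{"hand":[0.4,0.4],"delta_pos":[[0,0,2.4],[0,0,0]],"turn":[0,0]}'
python3 -m inch '{"hand":[0,0,0,0,0,0],"delta_pos":[[0,0,0],[0,0,0],[0,0,0],[0,0,0],[0,0,0],[0,0,0]],"turn":[0,0,0,0,0,0]}'
python3 - <<'E'
from cell import viewer,env
import cv2
q,d=viewer.read_camera('scene')
w,d=viewer.read_camera('wrist'); 
cv2.imwrite('pics/s11.png',cv2.hconcat([cv2.resize(q[130:290,180:380],(400,320),interpolation=cv2.INTER_CUBIC),cv2.resize(w,(400,320))]))
s=env.state();print(s['eef_pos'],s['ft_force'],s['opening'],s['moment'])
E
```

```text
t: 15.8
eef_pos: [457.0, -43.8, 143.6]
tcp_rot: [-3.137, -0.002, 1.641]
ft_force: [-0.3, 0.7, 0.7]
opening: 0.401
t: 16.0
eef_pos: [457.7, -44.4, 121.2]
tcp_rot: [-3.139, -0.001, 1.641]
ft_force: [0.1, -0.3, 0.2]
opening: 0.396
t: 16.6
eef_pos: [455.5, -45.3, 122.3]
tcp_rot: [-3.136, -0.001, 1.64]
ft_force: [-15.1, -6.4, 13.6]
opening: 0.116
[455.53619976 -45.2667395  122.31404791] [-14.60807768  -6.01256144  13.60874975] 0.11788663649961115 [-1.13690749  2.72665342  0.11446981]
```

View pics/s11.png

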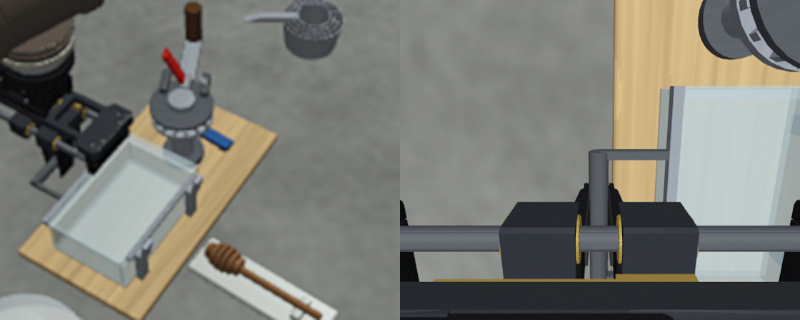

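```bash
python3 -m inch '{"hand":[0,0],"delta_pos":[[0,-0.25,-0.2],[0,0,0]],"turn":[0,0]}'
python3 - <<'E'
import numpy as np
th=np.concatenate([[0,.04],np.linspace(.12,1.72,21)])+.027
y=-14.6*np.cos(th); z=-14.6*np.sin(th)
print([[0,round(a,2),round(b,2)] for a,b in zip(np.diff(y),np.diff(z))])
E
```

```text
t: 16.9
eef_pos: [455.2, -45.4, 124.2]
tcp_rot: [-3.141, -0.0, 1.64]
ft_force: [-2.7, -0.2, -1.8]
opening: 0.12
[[0, np.float64(0.03), np.float64(-0.58)], [0, np.float64(0.12), np.float64(-1.16)], [0, np.float64(0.22), np.float64(-1.15)], [0, np.float64(0.31), np.float64(-1.13)], [0, np.float64(0.4), np.float64(-1.1)], [0, np.float64(0.48), np.float64(-1.06)], [0, np.float64(0.57), np.float64(-1.02)], [0, np.float64(0.65), np.float64(-0.97)], [0, np.float64(0.72), np.float64(-0.92)], [0, np.float64(0.79), np.float64(-0.86)], [0, np.float64(0.86), np.float64(-0.79)], [0, np.float64(0.92), np.float64(-0.72)], [0, np.float64(0.97), np.float64(-0.64)], [0, np.float64(1.02), np.float64(-0.56)], [0, np.float64(1.06), np.float64(-0.48)], [0, np.float64(1.1), np.float64(-0.39)], [0, np.float64(1.13), np.float64(-0.3)], [0, np.float64(1.15), np.float64(-0.21)], [0, np.float64(1.16), np.float64(-0.12)], [0, np.float64(1.17), np.float64(-0.03)], [0, np.float64(1.17), np.float64(0.07)], [0, np.float64(1.16), np.float64(0.16)]]
```

```bash
python3 -m inch '{"hand":[0,0,0,0,0,0,0,0],"delta_pos":[[0,0.03,-0.58],[0,0.12,-1.16],[0,0.22,-1.15],[0,0.31,-1.13],[0,0.4,-1.1],[0,0.48,-1.06],[0,0.57,-1.02],[0,0,0]],"turn":[0,0,0,0,0,0,0,0]}'
```

```text
t: 17.7
eef_pos: [476.1, -43.9, 197.0]
tcp_rot: [-3.14, -0.0, 1.64]
ft_force: [-9.8, -3.1, 4.2]
opening: 0.117
```

```bash
python3 -m inch '{"hand":[0,0,0,0,0,0,0,0,0],"delta_pos":[[0,0.5,-0.97],[0,0.72,-0.92],[0,0.79,-0.86],[0,0.86,-0.79],[0,0.92,-0.72],[0,0.97,-0.64],[0,1.02,-0.56],[0,1.06,-0.48],[0,0,0]],"turn":[0,0,0,0,0,0,0,0,0]}'
```

```text
t: 18.6
eef_pos: [545.8, -39.1, 256.9]
tcp_rot: [3.14, 0.0, 1.64]
ft_force: [-7.0, 0.3, 11.0]
opening: 0.113
```

```bash
python3 -m inch '{"hand":[0,0,0,0,0,0,0,0],"delta_pos":[[0,1.1,-0.55],[0,1.13,-0.35],[0,1.15,-0.21],[0,1.16,-0.12],[0,1.17,-0.03],[0,1.17,0.07],[0,1.16,0.16],[0,0,0]],"turn":[0,0,0,0,0,0,0,0]}'
python3 - <<'E'
from cell import viewer,env
import cv2
q,d=viewer.read_camera('scene')
w,d=viewer.read_camera('wrist'); 
cv2.imwrite('pics/s12.png',cv2.hconcat([cv2.resize(q[130:290,180:380],(400,320),interpolation=cv2.INTER_CUBIC),cv2.resize(w,(400,320))]))
E
```

```text
t: 19.4
eef_pos: [626.8, -33.7, 265.2]
tcp_rot: [3.14, 0.0, 1.64]
ft_force: [0.9, -2.2, 4.5]
opening: 0.117
```

View pics/s12.png

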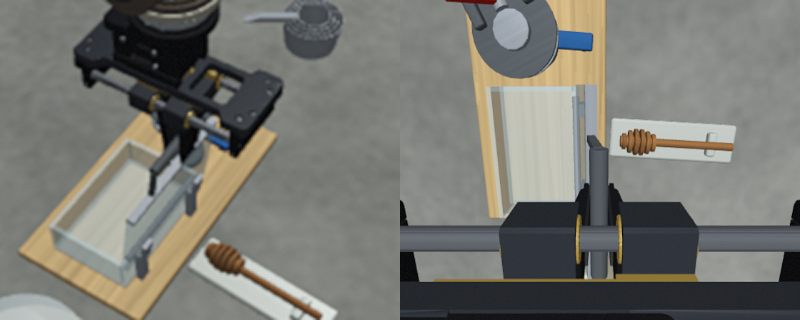

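```bash
python3 -m inch '{"hand":[0,0,0,0],"delta_pos":[[0,0.3,0.05],[0,0.2,0.05],[0,0.1,0],[0,0,0]],"turn":[0,0,0,0]}'
```

```text
t: 19.9
eef_pos: [630.8, -33.5, 264.4]
tcp_rot: [-3.14, -0.0, 1.64]
ft_force: [-3.9, -2.7, 4.3]
opening: 0.116
```

Near the stop (force rising). Release gently and retreat upward.

```bash
python3 -m inch '{"hand":[0.16,0.2,0.25,0.3,0.4,0.5,0.5,0.5,0.5,0.5,0.5,0.5],"delta_pos":[[0,0,0],[0,0,0],[0,0,0],[0,0,0],[0,0,0],[0,0,0],[0,0,0],[0,0,-2],[0,0,-3],[0,0,-4],[0,0,-4],[0,0,0]],"turn":[0,0,0,0,0,0,0,0,0,0,0,0]}'
python3 - <<'E'
from cell import viewer,env
from h import *
import cv2
q,d=viewer.read_camera('scene')
w,dw=viewer.read_camera('wrist'); c=viewer.get_calibration('wrist')
cv2.imwrite('pics/s13.png',cv2.resize(q[100:300,160:420],(780,600),interpolation=cv2.INTER_CUBIC));cv2.imwrite('pics/w13.png',w)
E
```

```text
t: 21.1
eef_pos: [631.9, -33.4, 400.1]
tcp_rot: [3.133, 0.002, 1.64]
ft_force: [-0.5, 0.4, -0.3]
opening: 0.502
```

View pics/s13.png

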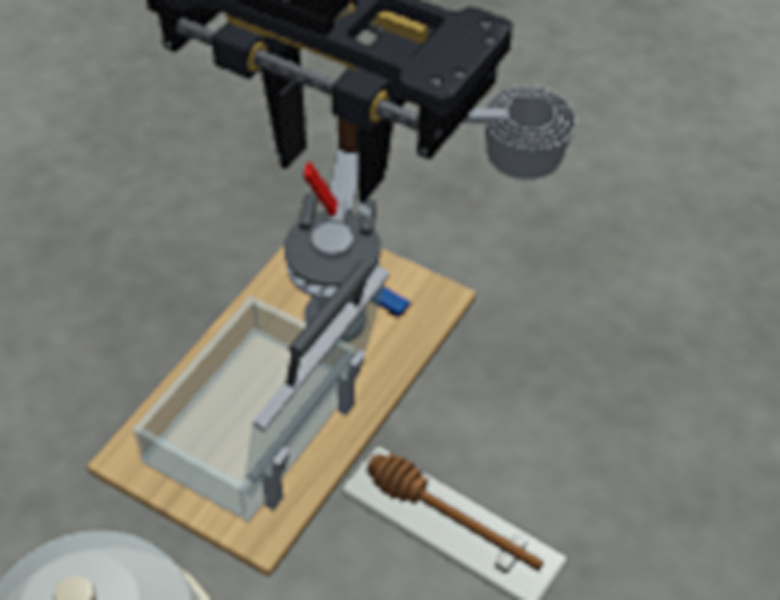

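View pics/w13.png

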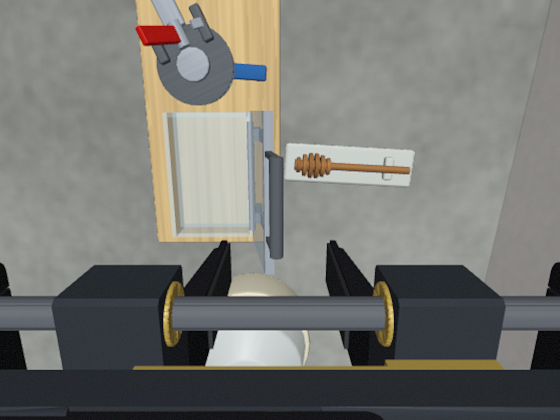

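```bash
python3 - <<'E'
from cell import viewer,env,search_frame
from h import *
w,d=viewer.read_camera('wrist'); c=viewer.get_calibration('wrist')
for n,u,v,z in [('bar',276.5,205,204),('hub',193,65,112),('armtip',266,73,78)]: print(n,ray(c,u,v,z).round(1),d[v,int(u)])
T=np.array(c['T'])
for v in (185,205,235):
  u=277;z=d[v,u];print((T@[(u-c['cx'])/c['fx']*z,(v-c['cy'])/c['fy']*z,z,1]).round(1))
for n,z in [('egg_cooker',140),('measuring_cups',45),('honey_dipper',20)]:
  for cam in ('top','scene'):
    p,_=viewer.read_camera(cam); print(n,cam,[(round(r['p'],2),np.round(r['centre'])) for r in search_frame(cam,n)[:1]])
s=env.state();print(s['t'],s['ft_force'],np.abs(s['qvel']).max())
E
```

```text
bar [630.4 -32.4 204. ] 287.9082
hub [542.5  76.6 112. ] 349.34552
armtip [611.4  77.3  78. ] 382.15564
[629.6 -15.6 207.1   1. ]
[630.7 -31.7 206.6   1. ]
[632.4 -56.4 207.5   1. ]
egg_cooker top [(0.75, array([387., 213.]))]
egg_cooker scene [(0.6, array([194., 327.]))]
measuring_cups top [(0.61, array([161., 228.]))]
measuring_cups scene [(0.68, array([338., 142.]))]
honey_dipper top [(0.2, array([160., 228.]))]
honey_dipper scene [(0.79, array([312., 276.]))]
21.85 [-0.2245245  -0.46400543 -0.49819894] 0.0028040377229287153
```

```bash
python3 -c "
from cell import ticket; print(ticket.job_done())"
```

```text
the job is handed in; nothing more can be done
None
```

The job is done and handed in at about 22 s of the 72 s allowed; no verdict came back, so what follows are my own checks.

- **Lever:** I flipped it to loosen with the closed fingers until it met its hard stop at about 23 N. That is well over the 3 to 8 N needed to move it. It was still leaning to loosen in the last picture.
- **Free-wheel:** I swung the handle clockwise to about -0.45 rad. The blue arm stayed where it was on the lid.
- **Arm:** Two working strokes turned it to about 1.49 rad, measured in the wrist picture. The fingers only ever held the knob.
- **Lid:** I lifted it by its bar at about 0.8 rad/s and let go at the stop. In the last wrist picture I estimated the lid at about 1.74 rad, and the bar was where I released it.
- **Robot at hand-in:** The gripper was about 120 mm above the bar and read only sensor noise for force.

The egg cooker and measuring cups were found within about 6 pixels of their starting positions in both fixed cameras. The scene camera found the honey dipper within 1 pixel of its starting place. The top camera missed it, giving only a low-confidence (0.2) hit at the cups' position, probably because the arm blocked the view.

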